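# Draw the gauged syringe plunger to its mark and hold it

### The arm

A 6-joint arm with a two-finger parallel gripper is mounted at the origin on the work surface. World frame = base frame: x ahead of the robot, y to its left, z up, the work surface at z = 0. Lengths are in m, angles in rad, forces in N, time in s.
With the tool pointing down it reaches from about 0.3 to 0.775 m from the base axis. Payload 14.6 kg.
Tool frame: the origin (TCP) lies at the very end of the fingers, on their centre line; the grasp point (between the pads) lies 19 mm behind it (pinch_z is the distance from the TCP to the grasp point, in m); z points along the fingers, y is the direction in which the jaws open and shut (so a half turn about z gives the same grasp; the last joint's range is limited). The gripper opens to 94 mm and grips with 3 to 60 N. Pads are 16 mm wide; open, the fingers measure 119 mm over their backs; the gripper's body (75 mm by 177 mm) begins 78 mm behind the grasp point.
Start: joints at [-1.351, 0.3, 1.521, -0, 1.321, -0.067], TCP at [0.156, -0.528, 0.205] pointing down, gripper open.
Joint ranges: [-3.03, 3.03], [-0.79, 2.21], [0.23, 2.52], [-1.04, 4.18], [0, 3.07], [-2.55, 2.55]. Speed limits (rad/s): [2.22, 2.22, 2.57, 3.14, 3.14, 3.14].

### API

Orientations are given as [roll, pitch, yaw] about the fixed x, y, z axes, in that order (R = Rz(yaw) Ry(pitch) Rx(roll)).
In Python, from station import get_obs, camera, hand_in, pinch_z gives the robot as it stands.
- The arm moves only by the tool servo_tool, never from a script. Its argument "moves" is a list that holds one entry, the list of rows, each a list of 7 numbers: the turn, a rotation vector about the tool's x, y, z normalised to -1 to 1, where 1 is pi/2 rad, then the shift along the tool's x, y, z normalised to -1 to 1, where 1 is 500 mm, then the closure, from 0 (fully open) to 1 (shut). In form: [[[rx, ry, rz, x, y, z, hand], ...]]. A call has 1 to 12 rows; each row is the pose to reach, as a shift and turn from the pose measured when the call began, along the tool's axes at that moment; what a row does not reach only later rows make up. A row lasts 1/12 s, in which the tool goes at most 41.7 mm and 7.16 degrees, less where a joint would pass 70% of its speed; a pose out of reach is approached as far as the arm can. A call with a number of a shift or a turn outside -1 to 1 is refused whole. A call with a gripper value outside its range is refused whole. The fingers move at their own pace and stop on an object; "squeeze" is the grip in N (left out, the last holds). Time passes only in rows, so rows that repeat a pose let the fingers close. It gives the time, the measured TCP pose, the force and the opening at its end, in the units of the state.
- get_obs(): the state, without advancing time (a new reading comes with each control period).
- camera(name): name is "scene" or "top" or "wrist"; returns a dict with "color" (400x640x3 uint8, red, green, blue), "intrinsics" (3x3 intrinsics, pixels), "rvec" (rotation vector, rad) and "tvec" (3), from world to camera coordinates, as OpenCV has them. Camera axes: x right, y down, z forward; pixel columns grow to the right and rows downward; lengths in m; the calibration is good to about 2 mm. A picture is of the moment at which its call begins. There is no depth.
- hand_in(): hands the job in, once; it reports no verdict.
The state is a dict: "time_s": time; "qpos": joint angles; "joint_vel": joint speeds; "tau": joint torques, N m; "ee_pos": TCP position; "eef_rot": TCP orientation; "force": force on the tool from outside, world axes, zero at the start; "moment": the same for the moment, N m; "grip_width": finger opening in m.
Only numpy, scipy, OpenCV 4.12 (cv2) and the standard library are available. Lean on these libraries where they do the work, as an engineer would, in place of code of your own. Each camera call takes 0.05 s, during which the arm holds its last target.

### The job

Three dispensing syringes stand upright in the orange rack with their plungers down, and a height gauge with a red pointer stands next to one of them, on its far side from the robot (jars stand by the other two). Grip that syringe's blue plunger knob and draw it straight up in its barrel, never forcing it against the barrel sideways or downwards, nor pulling it out, until the knob's top is level with the top of the red pointer, and finish holding it still and upright there: do not let go. Leave the other two plungers down, and leave the gauge, jars and everything else where they are.

Things in the scene. Friction and masses are not known exactly. Their poses are not given: they have to be found in the camera images.
- rack: Fixed orange rack, 90 mm (x) by 340 mm (y), origin at the centre of its underside on the table, z up. Three clear upright barrels (31 mm outside diameter, mouth 100 mm above the table, bore 20.4 mm diameter and 84 mm deep) stand in a row along the rack's y axis, 110 mm apart: A at y = -110 mm, B at 0, C at +110 mm. The gauge and jars stand on the rack's +x side, away from the robot.
- mouth_a (a point): Centre of the mouth of barrel A (right end of the rack seen from the robot), on the bore's axis, 100 mm above the table.
- mouth_b (a point): Centre of the mouth of barrel B (middle of the rack), on the bore's axis, 100 mm above the table.
- mouth_c (a point): Centre of the mouth of barrel C (left end of the rack seen from the robot), on the bore's axis, 100 mm above the table.
- knob_a (a point): Centre of the blue grip knob of plunger A (right end of the rack seen from the robot). Upright knob, 28 mm diameter, 32 mm high (top face 16 mm above this point, underside 16 mm below), with a thin white band. Below it a white rod, 18.4 mm diameter, 96 mm long, goes down its barrel. With the plunger home this point is 128 mm above the table and the knob's underside 12 mm above the barrel's mouth. z runs up the rod. 60 to 120 g; slides freely and drops back if let go.
- knob_b (a point): Centre of the blue grip knob of plunger B (middle of the rack). Upright knob, 28 mm diameter, 32 mm high (top face 16 mm above this point, underside 16 mm below), with a thin white band. Below it a white rod, 18.4 mm diameter, 96 mm long, goes down its barrel. With the plunger home this point is 128 mm above the table and the knob's underside 12 mm above the barrel's mouth. z runs up the rod. 60 to 120 g; slides freely and drops back if let go.
- knob_c (a point): Centre of the blue grip knob of plunger C (left end of the rack seen from the robot). Upright knob, 28 mm diameter, 32 mm high (top face 16 mm above this point, underside 16 mm below), with a thin white band. Below it a white rod, 18.4 mm diameter, 96 mm long, goes down its barrel. With the plunger home this point is 128 mm above the table and the knob's underside 12 mm above the barrel's mouth. z runs up the rod. 60 to 120 g; slides freely and drops back if let go.
- pointer (a point): Tip of the height gauge's red pointer, on its top face: the level that the knob's top must reach, 30 to 60 mm above where the knobs' tops (144 mm) stand at first. The pointer (14 mm wide, 4 mm thick) reaches 35 mm from a slim 14 mm column with a dark round foot (48 mm diameter), towards the barrel that is meant; the tip is about 65 mm from that barrel's axis and over 100 mm from the others. It slides on the column if pushed hard: do not touch.
- plunger_a: Plunger A as a whole; origin at the foot of its rod, 16 mm above the table when home (112 mm below the knob's centre), z up the rod. It rubs and binds in the bore if pulled off the axis; never press it against its barrel with more than about 10 N.
- plunger_b: Plunger B as a whole; origin at the foot of its rod, 16 mm above the table when home (112 mm below the knob's centre), z up the rod. It rubs and binds in the bore if pulled off the axis; never press it against its barrel with more than about 10 N.
- plunger_c: Plunger C as a whole; origin at the foot of its rod, 16 mm above the table when home (112 mm below the knob's centre), z up the rod. It rubs and binds in the bore if pulled off the axis; never press it against its barrel with more than about 10 N.
- jar_amber: Bystander: amber glass jar with a white cap, 44 mm diameter, 75 mm high, loose; origin at its underside.
- jar_clear: Bystander: clear jar with a green cap, 44 mm diameter, 75 mm high, loose; origin at its underside.
- tube_orange: Bystander: standing sample tube with an orange cap, 29 mm diameter, 74 mm high; origin at its underside.
- tube_yellow: Bystander: standing sample tube with a yellow cap, 29 mm diameter, 74 mm high; origin at its underside.
- pen: Bystander: blue and white marker pen lying down, 135 mm long, 11 mm thick; origin at its underside near the middle.
- dish: Bystander: round flat culture dish, 94 mm diameter, 18 mm high; origin at its underside.
- cap_orange: Bystander: loose orange screw cap, 30 mm diameter, 12 mm high; origin at its underside.
Not all that is in view belongs to the job. What is shaped like the plunger_b but grey is not meant. What is shaped like the plunger_c but brown is not meant.

How it is judged:
By the outcome, as a careful person would: the job done as asked, in the order asked, and still so for the second after the job is handed in, while the arm keeps its last pose, push and grip.
It also fails if it takes over 35 s, if anything falls off the work surface, if the arm or the gripper's body presses on something with over 40 N, if the wrist force passes 120 N, or if a joint passes its speed limit or range.

## Working session

There is one attempt and no reset: what is moved stays moved. The work goes in short steps, Python scripts to look and compute and a tool call to move; the robot and the scene stay as the last step left them, time stands still between calls to the robot, and variables do not carry over. Pictures are saved under pics/ and viewed, and the job is handed in when it is done.

Besides the shell and the picture viewer there is one more tool, called after ">>>" by a JSON object that holds its "api" and its "payload". servo_tool: Moves the arm, as the interface text tells. Scaled input: -1 to 1 covers 500 mm each way for a shift and pi/2 rad each way for a turn. Its arguments: {"type":"object","properties":{"moves":{"type":"array"},"squeeze":{"type":"number"}},"required":["moves"]}

```bash
mkdir -p pics; ls
python3 - <<'E'
from station import *
import cv2
o=get_obs();print({k:(v if not hasattr(v,'round') else v) for k,v in o.items()});print(pinch_z if not callable(pinch_z) else pinch_z())
for n in("scene","top","wrist"):
    c=camera(n);cv2.imwrite(f"pics/{n}0.png",c["color"][:,:,::-1]);print(n,c["intrinsics"],c["rvec"],c["tvec"])
E
```

```text
pics
{'time_s': 0.0, 'qpos': array([-1.35060544e+00,  3.00489421e-01,  1.52154589e+00,  1.71014124e-05,
        1.32071785e+00, -6.65780854e-02]), 'joint_vel': array([-0.00276353, -0.00021553, -0.00073937, -0.00085159,  0.0014197 ,
       -0.00030468]), 'tau': array([-2.08350255e-03, -5.31807554e+01, -3.52738094e+01,  7.07661593e-02,
        2.44112348e-02, -1.01505952e-04]), 'ee_pos': array([ 0.15552768, -0.52728806,  0.20489117]), 'eef_rot': array([-3.14043582e+00, -9.37351314e-05,  2.86764675e-01]), 'force': array([ 0.25061908, -0.248633  ,  0.57132597]), 'moment': array([-0.01419979,  0.04900809,  0.03756011]), 'grip_width': 0.0939239766376418}
0.0188
scene [[499.65138816   0.         321.47566112]
 [  0.         499.65138816 196.56454715]
 [  0.           0.           1.        ]] [ 1.98606584  1.10231869 -0.5624709 ] [-0.30018278 -0.20362231  1.98352714]
top [[431.79747429   0.         314.81527024]
 [  0.         431.79747429 198.97882827]
 [  0.           0.           1.        ]] [ 2.17382327 -2.13150393  0.1486012 ] [1.10905834e-03 5.72709075e-01 1.27002087e+00]
wrist [[308.04802152   0.         321.11968948]
 [  0.         308.04802152 194.65931847]
 [  0.           0.           1.        ]] [-2.31870748  1.73528443  0.25514599] [-0.55041656 -0.0312133   0.39063706]
```

View pics/scene0.png

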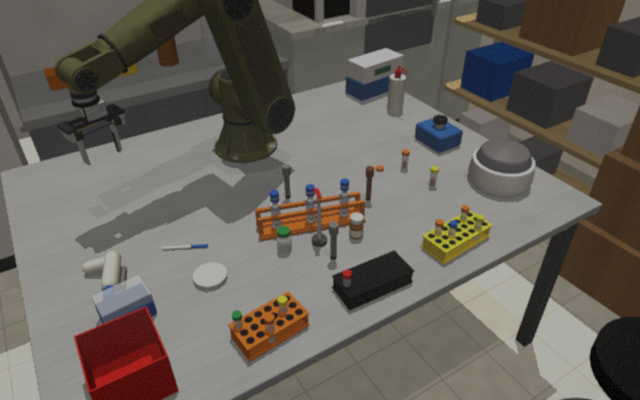

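View pics/top0.png

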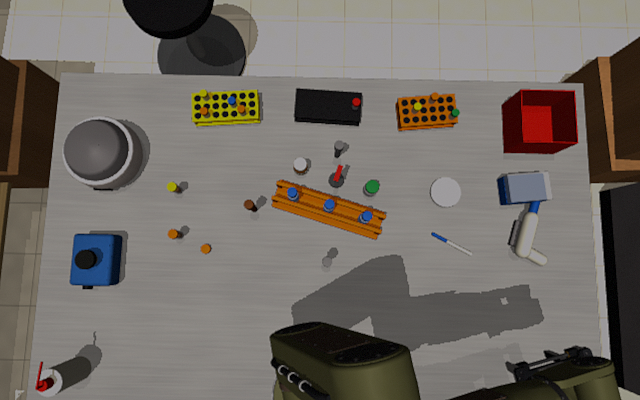

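View pics/wrist0.png

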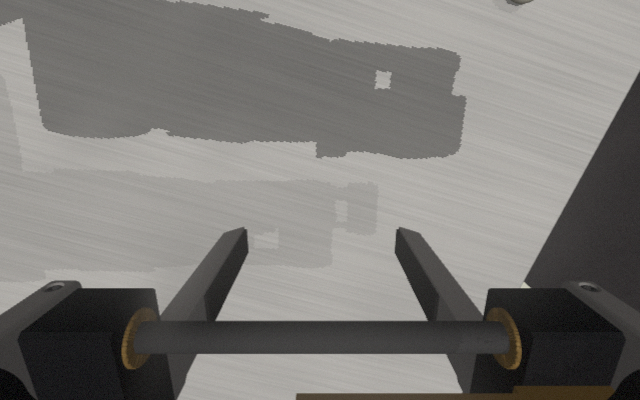

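Run:
```python
import cv2
a=cv2.imread("pics/top0.png")[130:280,230:410];cv2.imwrite("pics/topz.png",cv2.resize(a,None,fx=4,fy=4,interpolation=cv2.INTER_CUBIC)[:600,:800])
a=cv2.imread("pics/scene0.png")[150:275,245:405];cv2.imwrite("pics/scenez.png",cv2.resize(a,None,fx=4.8,fy=4.8,interpolation=cv2.INTER_CUBIC))
```

```text
(no output)
```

View pics/topz.png

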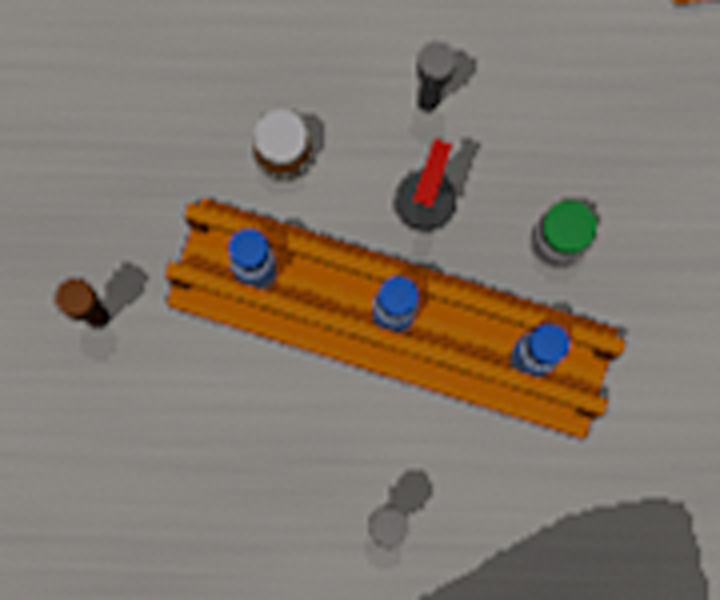

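View pics/scenez.png

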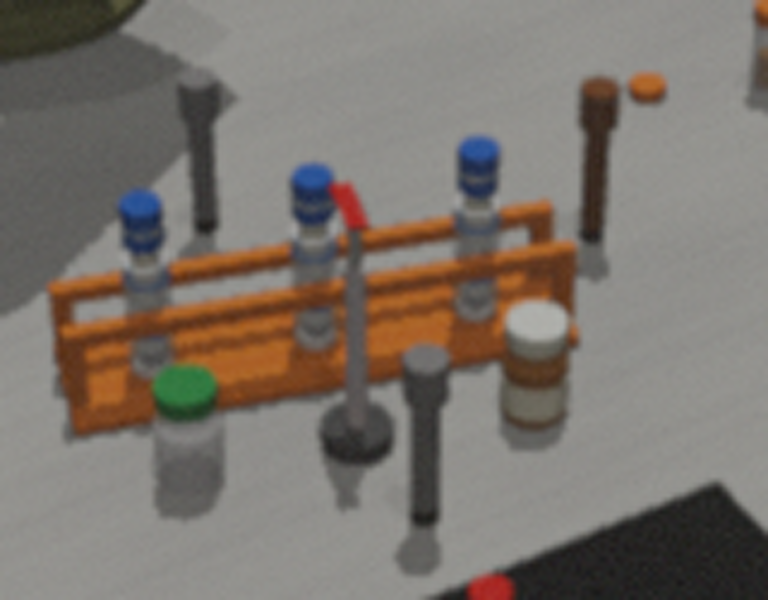

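```bash
cat > h.py <<'E'
import numpy as np, cv2
from scipy.optimize import least_squares
from scipy.spatial.transform import Rotation as Ro
def P(c):
    R=cv2.Rodrigues(np.array(c["rvec"],float))[0];t=np.array(c["tvec"],float).reshape(3);return np.array(c["intrinsics"]),R,t
def plane(c,uv,z):
    K,R,t=P(c);d=R.T@np.linalg.inv(K)@[uv[0],uv[1],1];o=-R.T@t;return o+d*(z-o[2])/d[2]
def tri(l):
    Ms=[];u=[]
    for c,uv in l:
        K,R,t=P(c);Ms.append(K@np.c_[R,t])
        u.append(np.array(uv,float).reshape(2,1))
    X=cv2.triangulatePoints(Ms[0],Ms[1],u[0],u[1])[:,0];return X[:3]/X[3]
def proj(c,X):
    K,R,t=P(c);return cv2.projectPoints(np.array(X,float).reshape(-1,3),cv2.Rodrigues(R)[0],t,K,None)[0].reshape(-1,2)
E
python3 - <<'E'
from h import *; from station import *
np.set_printoptions(precision=4,suppress=True)
T=camera("top");S=camera("scene");W=camera("wrist")
tz=lambda u,v:((u+.5)/4-.5+230,(v+.5)/4-.5+130)
sz=lambda u,v:((u+.5)/4.8-.5+245,(v+.5)/4.8-.5+150)
k={'A':((550,344),(141,199)),'B':((400,294),(313,174)),'C':((249,247),(479,147))}
for n,(a,b) in k.items(): print(n,plane(T,tz(*a),.144),plane(S,sz(*b),.144),tri([(T,tz(*a)),(S,sz(*b))]))
print('tip',tri([(T,tz(425,205)),(S,sz(342,186))]),'end',tri([(T,tz(441,142)),(S,sz(358,226))]))
for n,a in dict(foot=(425,200)).items(): print(n,plane(T,tz(*a),.008))
print('grey caps',plane(T,tz(388,527),.144),plane(T,tz(436,60),.144))
o=get_obs();K,R,t=P(W);RT=Ro.from_euler('xyz',o['eef_rot']).as_matrix()
print('cam in tool',RT.T@(-R.T@t-o['ee_pos']),'\n',RT.T@R.T)
E
```

```text
A [ 0.5146 -0.1333  0.144 ] [ 0.5161 -0.1313  0.144 ] [ 0.5153 -0.1321  0.1438]
B [ 0.5475 -0.0289  0.144 ] [ 0.5502 -0.0273  0.144 ] [ 0.5483 -0.0276  0.1429]
C [0.5784 0.0769 0.144 ] [0.5814 0.0774 0.144 ] [0.5792 0.078  0.1424]
tip [ 0.6064 -0.0418  0.1743] end [ 0.6489 -0.0542  0.1761]
foot [ 0.639  -0.0522  0.008 ]
grey caps [ 0.3869 -0.0231  0.144 ] [ 0.715  -0.0519  0.144 ]
cam in tool [ 0.0823  0.0004 -0.1783] 
 [[-0.0009 -0.9575 -0.2885]
 [ 1.     -0.0012  0.001 ]
 [-0.0013 -0.2885  0.9575]]
```

```bash
cat >> h.py <<'E'
def cmd(o,p,yaw=None,Rt=None):
    R0=Ro.from_euler('xyz',o['eef_rot']);
    if Rt is None: Rt=Ro.from_euler('xyz',[np.pi,0,yaw])
    return np.r_[(R0.inv()*Rt).as_rotvec()/(np.pi/2),R0.inv().apply(np.array(p)-o['ee_pos'])/.5].round(4)
E
python3 - <<'E'
from h import *; from station import *
print(cmd(get_obs(),[.525,-.105,.26],-.295))
E
```

```text
[-2.000e-04  1.000e-04  3.704e-01  9.477e-01 -6.014e-01 -1.092e-01]
```

>>> {"api": "servo_tool", "payload": {"moves": [[[0,0,0.1,0.12,-0.08,-0.06,0],[0,0,0.37,0.948,-0.601,-0.109,0],[0,0,0.37,0.948,-0.601,-0.109,0],[0,0,0.37,0.948,-0.601,-0.109,0],[0,0,0.37,0.948,-0.601,-0.109,0],[0,0,0.37,0.948,-0.601,-0.109,0],[0,0,0.37,0.948,-0.601,-0.109,0],[0,0,0.37,0.948,-0.601,-0.109,0],[0,0,0.37,0.948,-0.601,-0.109,0],[0,0,0.37,0.948,-0.601,-0.109,0],[0,0,0.37,0.948,-0.601,-0.109,0],[0,0,0.37,0.948,-0.601,-0.109,0]]]}}

```text
time_s: 1.3
ee_pos: [0.4754, -0.1612, 0.2546]
eef_rot: [-3.141, -0.0, -0.294]
force: [-0.0, -0.7, 0.2]
grip_width: 0.0939
```

Run:
```python
from h import *; from station import *
o=get_obs();print(o['time_s'],o['ee_pos'],o['eef_rot'],cmd(o,[.525,-.105,.26],-.295))
```

```text
1.3 [ 0.47539849 -0.16117865  0.25455576] [-3.14135902e+00 -2.15974521e-04 -2.94324464e-01] [-1.000e-04 -1.000e-04  4.000e-04  6.230e-02 -1.363e-01 -1.080e-02]
```

>>> {"api": "servo_tool", "payload": {"moves": [[[0,0,0,0.062,-0.136,-0.011,0],[0,0,0,0.062,-0.136,-0.011,0],[0,0,0,0.062,-0.136,-0.011,0],[0,0,0,0.062,-0.136,-0.011,0],[0,0,0,0.062,-0.136,-0.011,0],[0,0,0,0.062,-0.136,-0.011,0]]]}}

```text
time_s: 1.8
ee_pos: [0.5242, -0.106, 0.2601]
eef_rot: [-3.141, -0.0, -0.296]
force: [0.5, 0.5, 0.3]
grip_width: 0.094
```

```bash
cat > snap.py <<'E'
import sys,pickle; from h import *; from station import *
n=sys.argv[1];o=get_obs();c=camera("wrist");pickle.dump((o,c),open(n+".pkl","wb"));cv2.imwrite(f"pics/{n}.png",c["color"][:,:,::-1]);print(o['time_s'],o['ee_pos'],o['eef_rot'],o['joint_vel'].round(3),o['force'])
E
python3 snap.py v1; python3 -c "
from h import *; from station import *
print(cmd(get_obs(),[.571,.049,.26],-.295))"
```

```text
1.8 [ 0.52418139 -0.10598221  0.26005765] [-3.14145180e+00 -8.33984227e-06 -2.95527220e-01] [-0.007 -0.002 -0.002  0.     0.001  0.002] [0.52574266 0.45689703 0.26548518]
[-1.00e-04 -2.00e-04 -6.00e-04 -9.00e-04 -3.24e-01  3.00e-04]
```

View pics/v1.png

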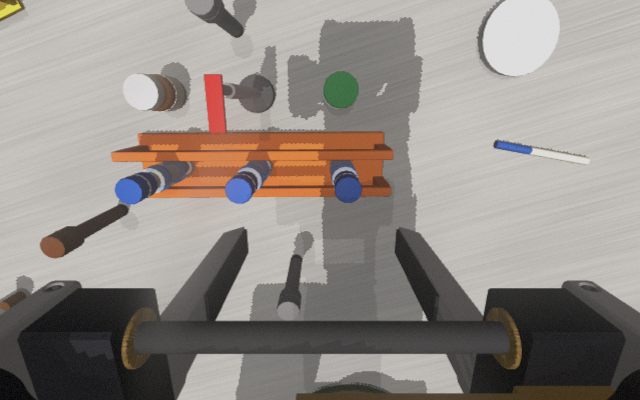

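The view shows knob B's top near (240,190) and the red pointer from (213,75) to its tip (218,132). I'll take a second view from the other side.

>>> {"api": "servo_tool", "payload": {"moves": [[[0,0,0,0,-0.324,0,0],[0,0,0,0,-0.324,0,0],[0,0,0,0,-0.324,0,0],[0,0,0,0,-0.324,0,0],[0,0,0,0,-0.324,0,0],[0,0,0,0,-0.324,0,0],[0,0,0,0,-0.324,0,0],[0,0,0,0,-0.324,0,0]]]}}

```text
time_s: 2.52
ee_pos: [0.5712, 0.0473, 0.2604]
eef_rot: [-3.142, -0.0, -0.298]
force: [-0.2, -0.1, 0.2]
grip_width: 0.0943
```

```bash
python3 snap.py v2
python3 - <<'E'
import cv2
for n,(x,y) in dict(v1=(170,60),v2=(360,60)).items():
    a=cv2.imread(f"pics/{n}.png")[y:y+150,x:x+120];cv2.imwrite(f"pics/{n}z.png",cv2.resize(a,None,fx=4,fy=4,interpolation=cv2.INTER_CUBIC))
E
```

```text
2.5167 [0.5712367  0.04730477 0.26036158] [-3.14155172e+00 -4.64075806e-04 -2.97807959e-01] [-0.002 -0.     0.     0.002 -0.     0.005] [-0.21543398 -0.12850301  0.18729466]
```

View pics/v2.png

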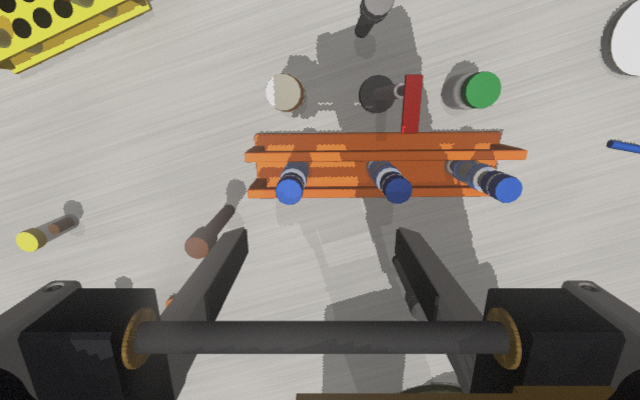

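View pics/v1z.png

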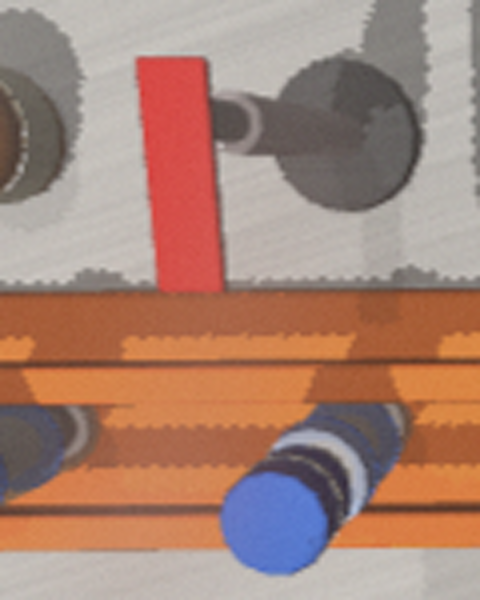

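View pics/v2z.png

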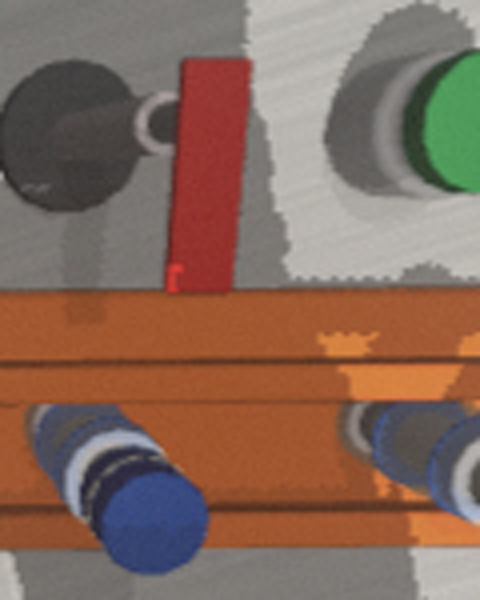

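Run:
```python
from h import *; import pickle
np.set_printoptions(precision=4,suppress=True)
(o1,c1),(o2,c2)=[pickle.load(open(f"v{i}.pkl","rb")) for i in(1,2)]
z=lambda u,v,x:((u+.5)/4-.5+x,(v+.5)/4-.5+60)
pts=dict(tipL=((158,291),(166,291)),tipR=((224,291),(232,291)),endL=((137,58),(182,60)),endR=((207,58),(251,60)),knob=((274,522),(153,521)))
for n,(a,b) in pts.items():
    X=tri([(c1,z(*a,170)),(c2,z(*b,360))]);print(n,X,[(proj(c,X)[0]-q).round(2) for c,q in((c1,z(*a,170)),(c2,z(*b,360)))])
print('B@144',plane(c1,z(274,522,170),.144),plane(c2,z(153,521,360),.144))
# A, C tops coarse
print('A',tri([(c1,(347.5,189)),(c2,(508,190))]),'C',tri([(c1,(129,190)),(c2,(290.5,190.5))]))
```

```text
tipL [ 0.6071 -0.0355  0.1773] [array([ 0.  , -0.02]), array([0.  , 0.02])]
tipR [ 0.6031 -0.0487  0.1774] [array([ 0., -0.]), array([0., 0.])]
endL [ 0.6504 -0.0489  0.1762] [array([-0.  ,  0.16]), array([ 0.  , -0.16])]
endR [ 0.6464 -0.0622  0.1759] [array([-0.  ,  0.18]), array([ 0.  , -0.18])]
knob [ 0.5465 -0.0276  0.141 ] [array([-0.  , -0.09]), array([0.  , 0.09])]
B@144 [ 0.547  -0.0287  0.144 ] [ 0.5476 -0.0272  0.144 ]
A [ 0.5153 -0.1327  0.1427] C [0.5786 0.0751 0.1437]
```

```bash
cat > fit.py <<'E'
from h import *; import pickle
np.set_printoptions(precision=4,suppress=True)
def face(img,seed,tol=28,up=8):
    x,y=int(seed[0]),int(seed[1]);r=30
    x0,y0=max(x-r,0),max(y-r,0)
    a=cv2.resize(img[y0:y+r,x0:x+r],None,fx=up,fy=up,interpolation=cv2.INTER_CUBIC).astype(float)
    sx,sy=int((x-x0)*up),int((y-y0)*up)
    ref=np.median(a[sy-12:sy+12,sx-12:sx+12].reshape(-1,3),0)
    m=(np.abs(a-ref).max(2)<tol).astype(np.uint8)
    m=cv2.morphologyEx(m,cv2.MORPH_CLOSE,np.ones((9,9)));m=cv2.morphologyEx(m,cv2.MORPH_OPEN,np.ones((17,17)))
    _,L,_,_=cv2.connectedComponentsWithStats(m);mm=(L==L[sy,sx]).astype(np.uint8)
    ct=max(cv2.findContours(mm,cv2.RETR_EXTERNAL,cv2.CHAIN_APPROX_NONE)[0],key=cv2.contourArea)
    e=cv2.fitEllipse(cv2.convexHull(ct));f=lambda u:(u+.5)/up-.5
    return (f(e[0][0])+x0,f(e[0][1])+y0),np.array(e[1])/up,a,mm
if __name__=="__main__":
    D=[pickle.load(open(f"v{i}.pkl","rb"))[1] for i in(1,2)]
    S=dict(A=((347,189),(508,189)),B=((238,190),(397,190)),C=((129,190),(290,190)))
    vis=[]
    for n,s in S.items():
        q=[];
        for c,p in zip(D,s):
            u,ax,a,m=face(c["color"],p);q.append(u);print(n,np.round(u,2),ax.round(2))
            a[m!=cv2.erode(m,np.ones((3,3)))]=(255,255,0);vis.append(a[120:360,120:360])
        X=tri(list(zip(D,q)));print(n,X,(proj(D[0],X)-q[0]).round(2))
    cv2.imwrite("pics/fit.png",np.vstack([np.hstack(vis[:3]),np.hstack(vis[3:])])[:,:,::-1])
E
python3 fit.py
```

```text
A [348.02 189.73] [25.75 26.46]
A [508.33 189.69] [23.31 27.87]
A [ 0.5148 -0.1331  0.1424] [[-0.    0.13]]
B [237.94 190.52] [24.51 26.02]
B [398.2  190.49] [24.92 27.14]
B [ 0.5462 -0.0276  0.1421] [[-0.    0.02]]
C [127.95 191.2 ] [23.33 28.22]
C [288.41 191.5 ] [24.52 25.36]
C [0.5777 0.0778 0.1421] [[-0.    0.07]][ WARN:0@1.302] global loadsave.cpp:1063 imwrite_ Unsupported depth image for selected encoder is fallbacked to CV_8U.
```

View pics/fit.png

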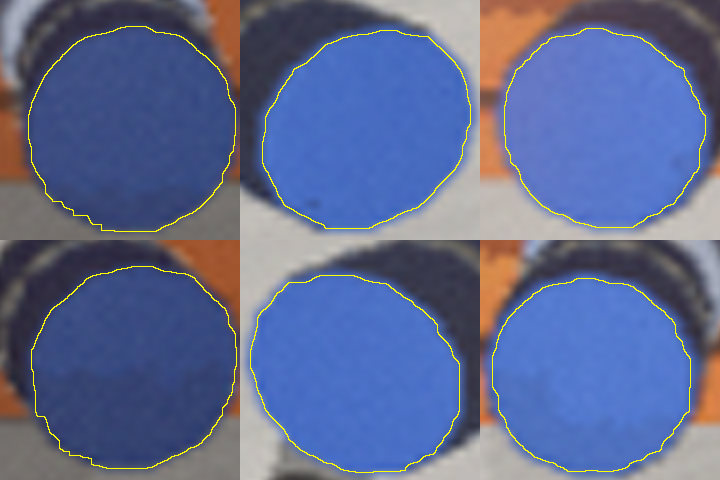

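Run:
```python
import cv2,numpy as np
v=[]
for n,(x,y) in dict(v1=(198,70),v2=(395,70)).items():
    a=cv2.imread(f"pics/{n}.png")[y:y+66,x:x+38];a=cv2.resize(a,None,fx=9,fy=9,interpolation=cv2.INTER_NEAREST);v.append(np.clip(a*1.3,0,255).astype(np.uint8))
cv2.imwrite("pics/pz.png",np.hstack(v))
for n,x0 in (("v1",200),("v2",398)):
    a=cv2.imread(f"pics/{n}.png")
    for y in (85,105,125): print(n,y,a[y,x0:x0+32].tolist())
```

```text
v1 85 [[181, 187, 192], [183, 190, 195], [184, 189, 193], [183, 188, 192], [156, 160, 192], [81, 84, 202], [70, 75, 217], [69, 75, 215], [69, 73, 214], [72, 77, 218], [67, 72, 214], [70, 74, 215], [72, 76, 215], [70, 75, 215], [70, 73, 212], [73, 74, 214], [74, 78, 215], [72, 77, 213], [76, 80, 216], [70, 77, 214], [71, 77, 208], [64, 70, 174], [62, 63, 102], [76, 78, 93], [93, 94, 100], [91, 94, 101], [96, 97, 108], [104, 107, 115], [112, 115, 123], [127, 129, 139], [132, 133, 144], [131, 134, 146]]
v1 105 [[182, 189, 193], [186, 190, 195], [183, 190, 196], [186, 192, 196], [187, 192, 198], [187, 192, 198], [152, 157, 191], [76, 80, 200], [69, 73, 212], [73, 76, 216], [70, 75, 213], [73, 76, 213], [73, 77, 215], [74, 80, 215], [72, 79, 214], [73, 79, 213], [74, 79, 213], [76, 83, 215], [76, 81, 213], [76, 81, 212], [79, 83, 212], [75, 82, 212], [75, 81, 206], [69, 74, 164], [124, 129, 143], [180, 184, 194], [178, 181, 190], [172, 179, 185], [176, 180, 188], [178, 183, 190], [176, 181, 187], [177, 184, 190]]
v1 125 [[186, 192, 198], [186, 191, 197], [188, 195, 200], [185, 191, 198], 
[... 1278 characters left out ...]
], [53, 56, 145], [84, 89, 131], [116, 119, 123], [113, 117, 121], [115, 118, 121], [121, 124, 128], [119, 122, 125], [116, 120, 124], [147, 151, 154], [176, 181, 185], [178, 182, 186]]
v2 125 [[115, 118, 122], [111, 115, 118], [101, 104, 113], [58, 61, 96], [38, 42, 116], [42, 45, 144], [43, 48, 150], [43, 48, 148], [42, 44, 148], [48, 53, 152], [44, 50, 150], [44, 51, 148], [45, 47, 147], [46, 50, 150], [46, 52, 150], [46, 50, 149], [49, 51, 150], [42, 47, 147], [46, 51, 149], [41, 47, 143], [75, 79, 133], [113, 115, 121], [117, 119, 124], [115, 119, 121], [115, 117, 120], [115, 117, 122], [115, 119, 124], [117, 121, 124], [113, 117, 123], [113, 117, 122], [113, 117, 122], [117, 121, 125]]
```

View pics/pz.png

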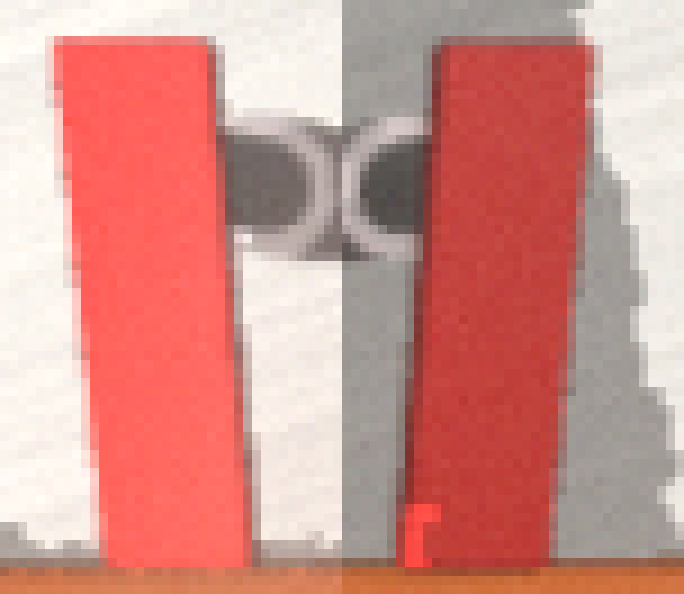

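```bash
python3 - <<'E'
from h import *; import pickle
from scipy.optimize import brentq
(o1,c1),(o2,c2)=[pickle.load(open(f"v{i}.pkl","rb")) for i in(1,2)]
def w(z):
    a=plane(c1,(206.25,105),z);b=plane(c1,(208.29,125),z)
    out=[]
    d=(b-a)[:2]/np.linalg.norm((b-a)[:2]);n=np.array([-d[1],d[0]])
    return [float(n@(plane(c2,q,z)-a)[:2])*1e3 for q in((419.98,105),(418.06,125))]
for z in (.172,.174,.176,.178,.18,.182): print(z,w(z))
# tcp projections & knob positions
for o,c in((o1,c1),(o2,c2)):
    R=Ro.from_euler('xyz',o['eef_rot']);print(proj(c,[o['ee_pos']+R.apply([0,s*.047,0]) for s in(-1,0,1)]))
print('B',plane(c1,(237.94,190.52),.1425),plane(c2,(398.2,190.49),.1425),plane(c1,(237.94,190.52),.144),plane(c2,(398.2,190.49),.144))
E
python3 - <<'E'
import cv2
a=cv2.imread("pics/v1.png")[210:300,220:420];cv2.imwrite("pics/fing.png",cv2.resize(a,None,fx=4,fy=4,interpolation=cv2.INTER_CUBIC)*2)
E
```

```text
0.172 [17.355916246863654, 17.209442484463494]
0.174 [16.023546683166128, 15.878171162722735]
0.176 [14.691177119468662, 14.546899840982077]
0.178 [13.358807555771156, 13.21562851924136]
0.18 [12.02643799207369, 11.884357197500643]
0.182 [10.694068428376164, 10.553085875759926]
[[244.08979918 239.20937132]
 [318.4968815  239.10190405]
 [392.86259809 238.99449652]]
[[244.1673433  239.1571232 ]
 [318.57478349 239.05658086]
 [392.94204584 238.95609281]]
B [ 0.54635039 -0.02780443  0.1425    ] [ 0.54637715 -0.02756608  0.1425    ] [ 0.54663769 -0.02833034  0.144     ] [ 0.54690154 -0.02731688  0.144     ]
```

View pics/fing.png

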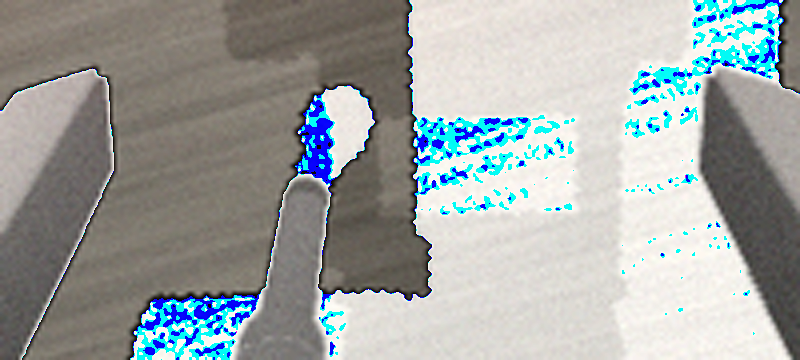

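Run:
```python
from h import *; from station import *
o=get_obs();print(cmd(o,[.547,-.027,.20],-.29),cmd(o,[.547,-.027,.113],-.29))
```

```text
[-1.000e-04 -3.000e-04 -5.000e-03 -2.800e-03  1.564e-01  1.208e-01] [-1.000e-04 -3.000e-04 -5.000e-03 -2.900e-03  1.565e-01  2.948e-01]
```

>>> {"api": "servo_tool", "payload": {"moves": [[[0,0,-0.005,-0.003,0.08,0,0],[0,0,-0.005,-0.003,0.1565,0.0,0],[0,0,-0.005,-0.003,0.1565,0.05,0],[0,0,-0.005,-0.003,0.1565,0.12,0],[0,0,-0.005,-0.003,0.1565,0.18,0],[0,0,-0.005,-0.003,0.1565,0.24,0],[0,0,-0.005,-0.003,0.1565,0.28,0],[0,0,-0.005,-0.003,0.1565,0.295,0],[0,0,-0.005,-0.003,0.1565,0.295,0],[0,0,-0.005,-0.003,0.1565,0.295,0]]]}}

```text
time_s: 3.4
ee_pos: [0.5474, -0.0276, 0.114]
eef_rot: [-3.141, -0.002, -0.291]
force: [0.2, -0.5, 0.2]
grip_width: 0.094
```

```bash
python3 snap.py v3
```

```text
3.4 [ 0.54735094 -0.02758937  0.11398264] [-3.14129298e+00 -1.63095429e-03 -2.90822317e-01] [ 0.006 -0.017 -0.013 -0.001  0.001  0.001] [ 0.24350134 -0.45393235  0.21738045]
```

View pics/v3.png

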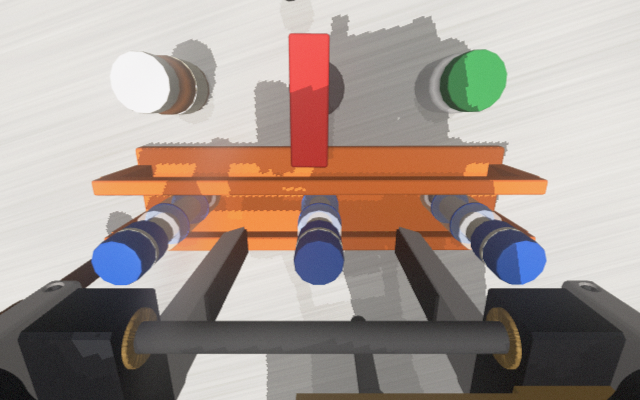

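Run:
```python
from fit import *
o,c=pickle.load(open("v3.pkl","rb"))
R=Ro.from_euler('xyz',o['eef_rot'])
vis=[]
for n,s,t in(("A",(515,259),45),("B",(319,260),28),("C",(124,261),28)):
    u,ax,a,m=face(c["color"],s,t);a[m!=cv2.erode(m,np.ones((3,3)))]=(255,255,0);vis.append(a[:400,:480])
    for z in(.1425,.144):print(n,np.round(u,2),ax,plane(c,u,z),R.inv().apply(plane(c,u,z)-o['ee_pos']))
cv2.imwrite("pics/fit3.png",cv2.resize(np.hstack(vis),None,fx=.55,fy=.55)[:,:,::-1].astype(np.uint8))
print('tool axis z=.144',proj(c,[o['ee_pos']+R.apply([0,0,-.03])]))
a=cv2.imread("pics/v3.png")[220:300,220:420];cv2.imwrite("pics/v3z.png",cv2.resize(a,None,fx=4,fy=4,interpolation=cv2.INTER_CUBIC))
```

```text
A [510.45 265.22] [28.3067 43.1708] [ 0.5148 -0.1274  0.1425] [-0.0025  0.1049 -0.0286]
A [510.45 265.22] [28.3067 43.1708] [ 0.5159 -0.1266  0.144 ] [-0.0017  0.1039 -0.0301]
B [318.43 262.41] [43.7027 49.0508] [ 0.5467 -0.0275  0.1425] [-0.0006  0.0001 -0.0285]
B [318.43 262.41] [43.7027 49.0508] [ 0.5475 -0.0278  0.144 ] [ 0.0002  0.0001 -0.03  ]
C [116.05 263.13] [40.6761 51.4972] [0.578  0.078  0.1425] [-0.0009 -0.1099 -0.0285]
C [116.05 263.13] [40.6761 51.4972] [0.5784 0.0767 0.144 ] [-0.0001 -0.1088 -0.03  ]
tool axis z=.144 [[318.1896 262.731 ]]
```

View pics/fit3.png

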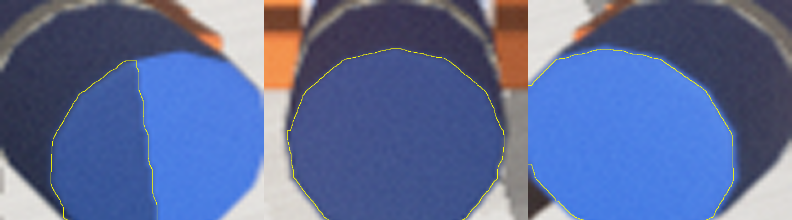

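View pics/v3z.png

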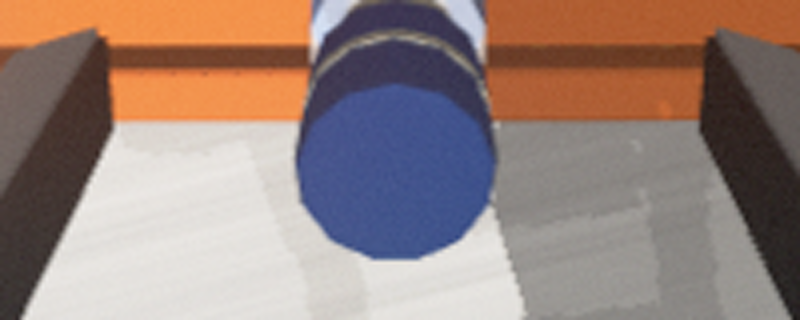

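>>> {"api": "servo_tool", "payload": {"moves": [[[0,0,0,0,-0.0026,0,0],[0,0,0,0,-0.0026,0,0.3],[0,0,0,0,-0.0026,0,0.6],[0,0,0,0,-0.0026,0,0.62],[0,0,0,0,-0.0026,0,0.62],[0,0,0,0,-0.0026,0,0.62]]], "squeeze": 5}}

```text
time_s: 3.95
ee_pos: [0.548, -0.0262, 0.1146]
eef_rot: [-3.141, -0.003, -0.291]
force: [0.5, 0.3, 1.1]
grip_width: 0.0644
```

```bash
python3 snap.py v4; python3 -c "
import cv2
a=cv2.imread('pics/v4.png')[200:320,220:420];cv2.imwrite('pics/v4z.png',cv2.resize(a,None,fx=4,fy=4,interpolation=cv2.INTER_CUBIC))"
```

```text
3.95 [ 0.54802868 -0.02619469  0.11458351] [-3.14106845e+00 -2.78847800e-03 -2.90529348e-01] [-0.001  0.002  0.001 -0.001  0.001 -0.001] [0.52349813 0.2768297  1.07532811]
```

View pics/v4z.png

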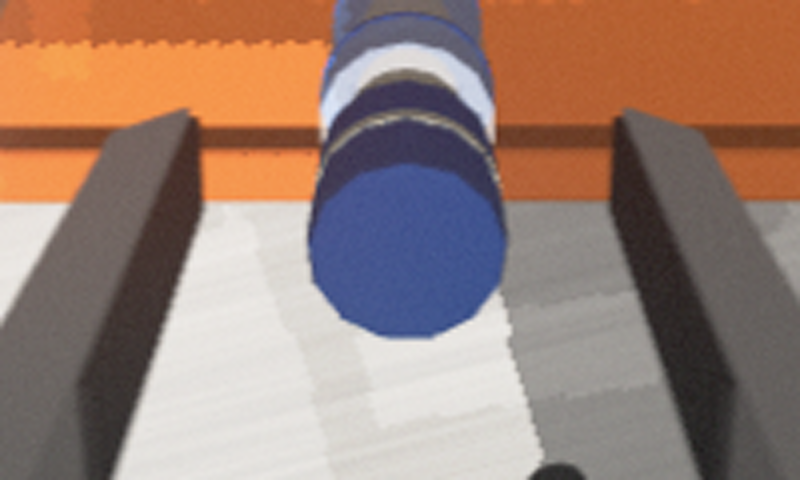

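>>> {"api": "servo_tool", "payload": {"moves": [[[0,0,0,0,0,0,0.7],[0,0,0,0,0,0,0.8],[0,0,0,0,0,0,0.9],[0,0,0,0,0,0,1],[0,0,0,0,0,0,1],[0,0,0,0,0,0,1],[0,0,0,0,0,0,1],[0,0,0,0,0,0,1]]], "squeeze": 5}}

```text
time_s: 4.67
ee_pos: [0.548, -0.0262, 0.1145]
eef_rot: [-3.141, -0.003, -0.291]
force: [-0.5, -0.1, 0.3]
grip_width: 0.028
```

```bash
python3 snap.py v5; python3 -c "
import cv2
a=cv2.imread('pics/v5.png')[200:320,220:420];cv2.imwrite('pics/v5z.png',cv2.resize(a,None,fx=4,fy=4,interpolation=cv2.INTER_CUBIC))
from station import *
print(get_obs()['moment'],get_obs()['grip_width'])"
```

```text
4.6667 [ 0.54800645 -0.02622245  0.11454405] [-3.14112691e+00 -2.74709840e-03 -2.90532474e-01] [-0.    -0.001  0.001  0.    -0.001 -0.002] [-0.49334058 -0.10226039  0.33158015]
[0.07106722 0.00708275 0.0105897 ] 0.02762570521540381
```

View pics/v5z.png

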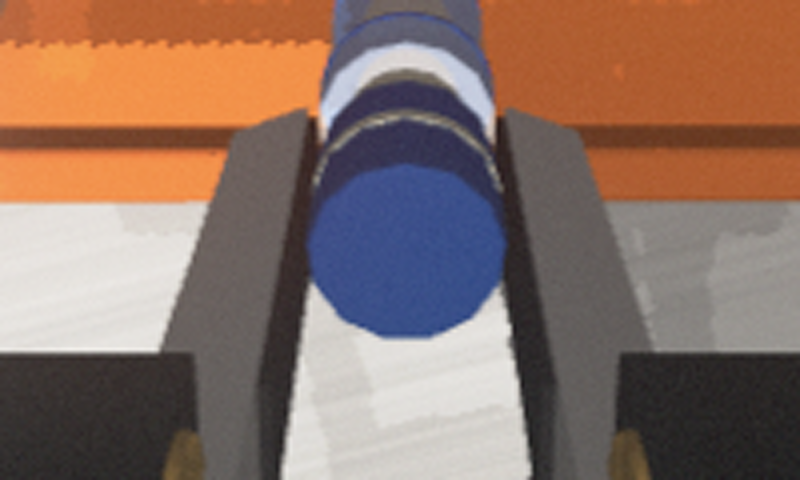

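```bash
python3 -c "
from h import *; from station import *
o=get_obs();print(cmd(o,o['ee_pos']+[0,0,.033],-.2905))"
```

```text
[-0.0003 -0.0017 -0.      0.0002 -0.     -0.066 ]
```

>>> {"api": "servo_tool", "payload": {"moves": [[[0,0,0,0,0,0,1],[0,0,0,0,0,0,1],[0,0,0,0,0,-0.003,1],[0,0,0,0,0,-0.006,1],[0,0,0,0,0,-0.01,1],[0,0,0,0,0,-0.012,1]]], "squeeze": 12}}

```text
time_s: 5.22
ee_pos: [0.5481, -0.0262, 0.1209]
eef_rot: [-3.141, -0.003, -0.291]
force: [0.2, 0.3, -0.5]
grip_width: 0.028
```

>>> {"api": "servo_tool", "payload": {"moves": [[[0,0,0,0,0,-0.006,1],[0,0,0,0,0,-0.012,1],[0,0,0,0,0,-0.018,1],[0,0,0,0,0,-0.024,1],[0,0,0,0,0,-0.03,1],[0,0,0,0,0,-0.036,1],[0,0,0,0,0,-0.042,1],[0,0,0,0,0,-0.048,1],[0,0,0,0,0,-0.052,1],[0,0,0,0,0,-0.053,1],[0,0,0,0,0,-0.053,1]]]}}

```text
time_s: 6.13
ee_pos: [0.548, -0.0262, 0.1475]
eef_rot: [-3.141, -0.003, -0.291]
force: [-0.5, 0.3, -0.9]
grip_width: 0.0277
```

```bash
python3 snap.py v6
python3 - <<'E'
from h import *; from station import *; import pickle
D={n:camera(n) for n in("scene","top")};pickle.dump(D,open("d6.pkl","wb"))
a=D["scene"]["color"][175:215,285:345,::-1];b=D["top"]["color"][150:230,290:370,::-1]
f=lambda a,k:cv2.resize(a,None,fx=k,fy=k,interpolation=cv2.INTER_CUBIC)
cv2.imwrite("pics/s6.png",f(a,13)); cv2.imwrite("pics/t6.png",f(b,7))
E
```

```text
6.1333 [ 0.5480287  -0.02624481  0.14749044] [-3.14104473 -0.00316321 -0.29058219] [ 0.001  0.006  0.004  0.001 -0.003  0.001] [-0.52972584  0.29755205 -0.8661037 ]
```

View pics/v6.png

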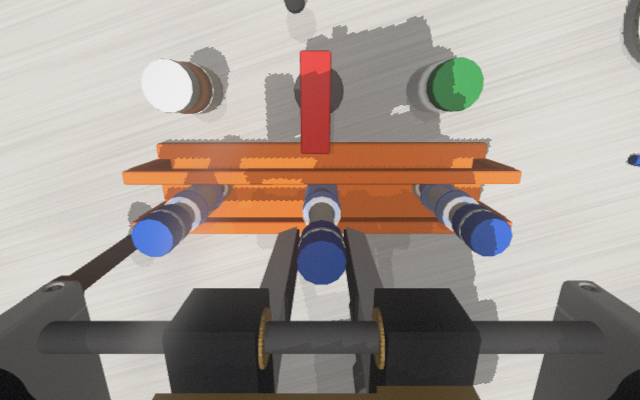

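View pics/s6.png

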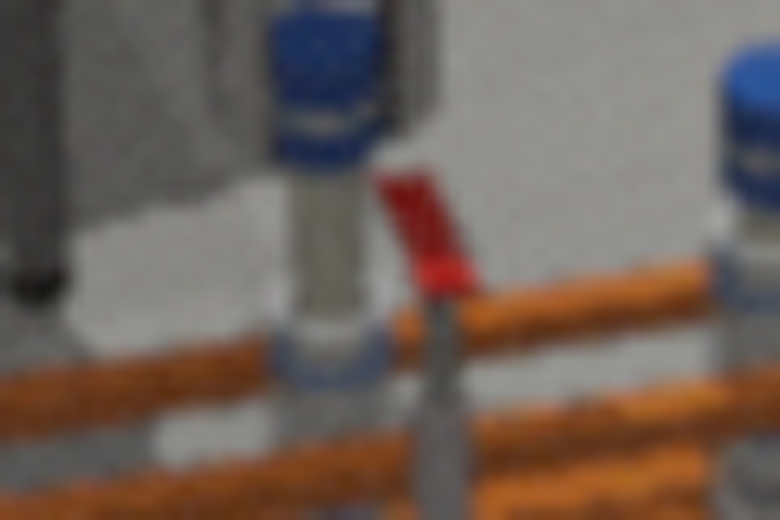

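```bash
cat > ba.py <<'E'
from fit import *
from scipy.optimize import least_squares
def face(img,seed,tol,r=42,up=8):
    x,y=seed;x0,y0=x-r,y-r
    a=cv2.resize(img[y0:y+r,x0:x+r],None,fx=up,fy=up,interpolation=cv2.INTER_CUBIC).astype(float)
    s=r*up;ref=np.median(a[s-12:s+12,s-12:s+12].reshape(-1,3),0)
    m=(np.abs(a-ref).max(2)<tol).astype(np.uint8)
    m=cv2.morphologyEx(m,cv2.MORPH_CLOSE,np.ones((9,9)));m=cv2.morphologyEx(m,cv2.MORPH_OPEN,np.ones((17,17)))
    L=cv2.connectedComponents(m)[1];mm=(L==L[s,s]).astype(np.uint8)
    ct=max(cv2.findContours(mm,cv2.RETR_EXTERNAL,cv2.CHAIN_APPROX_NONE)[0],key=cv2.contourArea)
    e=cv2.fitEllipse(cv2.convexHull(ct));f=lambda u:(u+.5)/up-.5
    return np.array([f(e[0][0])+x0,f(e[0][1])+y0]),np.array(e[1])/up
def edge(img,row,xs,side):
    d=(img[row].astype(float)[:,0]-img[row].astype(float)[:,1]);f=np.median(d[xs-3:xs+4])
    h=f/2+2; s=-1 if side=='L' else 1;x=xs
    while d[x]>h:x+=s
    return x-s*(h-d[x])/(d[x-s]-d[x])
V={i:pickle.load(open(f"v{i}.pkl","rb")) for i in(1,2,3,6)}
seeds={1:dict(A=(347,189),B=(238,190),C=(129,190)),2:dict(A=(508,189),B=(397,190),C=(290,190)),3:dict(B=(319,260),C=(122,262)),6:dict(C=(153,237))}
kn=[(i,n,*face(V[i][1]["color"],s,28)) for i in seeds for n,s in seeds[i].items()]
for k in kn: print(k[0],k[1],k[2].round(2),k[3].round(1))
ed=[]
for i,rows,sd,xs in((1,range(82,130,4),'L',215),(2,range(96,130,4),'R',411),(3,range(45,140,6),'LR',309),(6,range(58,138,6),'LR',315)):
    for r in rows:
        for s in sd: ed.append((i,r,s,edge(V[i][1]["color"],r,xs,s)))
for i in(3,6):print(i,[(r,s,round(float(x),2)) for j,r,s,x in ed if j==i][::3])
def pr(i,X,p):
    o,c=V[i];K,R,t=P(c);Xc=(R@np.atleast_2d(X).T).T+t
    Xc=Ro.from_rotvec(p[:3]).apply(Xc)+p[3:6];return (K@(Xc/Xc[:,2:]).T).T[:,:2]
th=np.linspace(0,2*np.pi,40,endpoint=False)
def res(q,full=True):
    p=q[:6];x,y,yaw,zp,px,py,pyaw=q[6:13];r=[]
    ry=np.array([-np.sin(yaw),np.cos(yaw)])
    for i,n,u,_ in kn:
        c=np.array([x,y])+ry*dict(A=-.11,B=0,C=.11)[n]
        ring=np.c_[c[0]+.014*np.cos(th),c[1]+.014*np.sin(th),np.full(40,.144)]
        e=cv2.fitEllipse(pr(i,ring,p).astype(np.float32));r+=list((np.array(e[0])-u)/.3)
    d=np.array([np.cos(pyaw),np.sin(pyaw)]);n=np.array([-d[1],d[0]])
    for i,row,s,u in ed:
        o=np.array([px,py])+n*(.007 if s=='L' else -.007)
        a,b=pr(i,[[*o,zp],[*(o+.045*d),zp]],p);r.append((a[0]+(b[0]-a[0])*(row-a[1])/(b[1]-a[1])-u)/.2/1.5)
    return np.r_[r,q[:3]/.008,q[3:6]/.002]
s=least_squares(res,np.r_[np.zeros(6),.547,-.027,-.29,.177,.605,-.042,-.29])
C=np.linalg.inv(s.jac.T@s.jac);print(s.x,s.cost,len(s.fun));print('sd zp',C[9,9]**.5);n=2*len(kn);print(s.fun[:n].round(1),np.sqrt(np.mean(s.fun[n:-6]**2)))
E
python3 ba.py
```

```text
1 A [348.02 189.73] [25.8 26.5]
1 B [237.94 190.52] [24.5 26. ]
1 C [127.95 191.2 ] [23.3 28.2]
2 A [508.33 189.69] [23.3 27.9]
2 B [398.2  190.49] [24.9 27.1]
2 C [288.41 191.5 ] [24.5 25.4]
3 B [318.43 262.41] [43.7 49.1]
3 C [116.12 263.15] [40.7 51.3]
6 C [151.81 237.66] [35.5 42.2]
3 [(45, 'L', 288.42), (51, 'R', 328.67), (63, 'L', 288.72), (69, 'R', 328.52), (81, 'L', 289.11), (87, 'R', 328.21), (99, 'L', 289.57), (105, 'R', 328.07), (117, 'L', 289.9), (123, 'R', 327.5), (135, 'L', 290.29)]
6 [(58, 'L', 299.69), (64, 'R', 330.38), (76, 'L', 299.97), (82, 'R', 330.19), (94, 'L', 300.18), (100, 'R', 329.95), (112, 'L', 300.35), (118, 'R', 329.46), (130, 'L', 300.49), (136, 'R', 329.18)]
[ 0.0011  0.0017  0.0003 -0.0006 -0.0006  0.0014  0.5457 -0.0275 -0.2901
  0.1778  0.5588 -0.0278 -0.3001] 28.448172642217266 105
sd zp 0.00025170091168544897
[-0.3  0.3 -0.4 -0.1 -0.2 -0.1  0.4 -0.4  0.3 -0.  -0.3 -0.4 -0.4  1.1
  0.8 -0.5 -0.4 -0.2] 0.8064046495203533
```

```bash
sed 's/^s=least.*//;/^C=np/d' ba.py > bb.py
cat >> bb.py <<'E'
x0=np.r_[np.zeros(6),.547,-.027,-.29,.177,.605,-.042,-.29]
E0=ed
for sel in((1,2),(3,6),(1,2,3),(1,2,6)):
    ed=[e for e in E0 if e[0] in sel];s=least_squares(res,x0);print(sel,s.x[9],s.x[3:6],s.cost)
for i in(5,6):
    o,c=pickle.load(open(f"v{i}.pkl","rb"));print(i,[face(c["color"],(322,y),28) for y in(255,)],o['ee_pos'])
E
python3 bb.py|tail -6
python3 - <<'E'
import cv2,numpy as np
a=cv2.imread('pics/v5.png')[205:300,270:375];b=cv2.imread('pics/v6.png')[205:300,270:375]
cv2.imwrite('pics/cmp.png',cv2.resize(np.hstack([a,b]),None,fx=3.7,fy=3.7,interpolation=cv2.INTER_CUBIC))
E
```

```text
(1, 2) 0.17825440289407193 [-0.     -0.0008  0.0014] 2.4450752541393808
(3, 6) 0.1762340617858581 [0.002  0.0005 0.0015] 136.61395883078768
(1, 2, 3) 0.17780642331423052 [ 0.0001 -0.0006  0.0013] 19.384582431117167
(1, 2, 6) 0.17790364865868516 [-0.0001  0.0003  0.0016] 21.041478808381083
5 [(array([321.1879, 262.2173]), array([43.5058, 48.7946]))] [ 0.548  -0.0262  0.1145]
6 [(array([321.1913, 262.2342]), array([43.7389, 48.9232]))] [ 0.548  -0.0262  0.1475]
```

View pics/cmp.png

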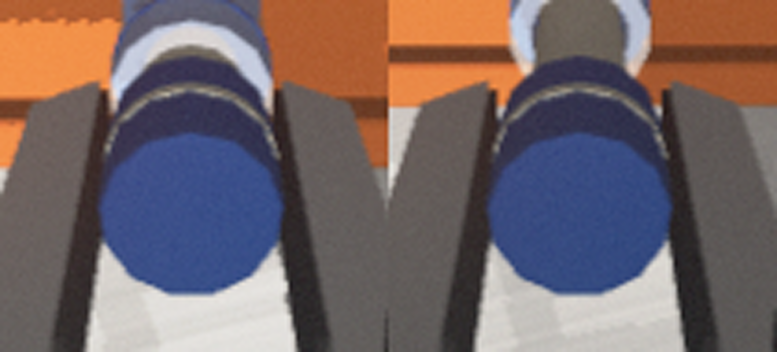

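View pics/t6.png

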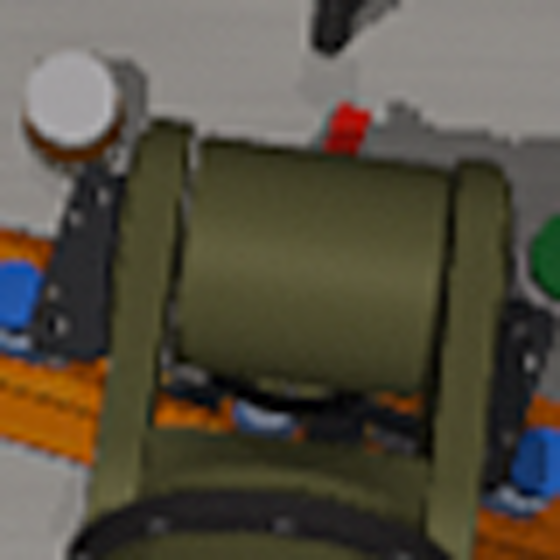

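>>> {"api": "servo_tool", "payload": {"moves": [[[0,0,0,0,0,-0.0012,1],[0,0,0,0,0,-0.0024,1],[0,0,0,0,0,-0.0024,1],[0,0,0,0,0,-0.0024,1],[0,0,0,0,0,-0.0024,1],[0,0,0,0,0,-0.0024,1]]]}}

```text
time_s: 6.78
ee_pos: [0.5479, -0.0262, 0.1484]
eef_rot: [-3.141, -0.003, -0.291]
force: [0.7, 0.0, -1.3]
grip_width: 0.0279
```

```bash
python3 snap.py v7;python3 -c "
from station import *;print(get_obs()['moment'])"
cat > b7.py <<'E'
from ba import *
o,c=pickle.load(open("v7.pkl","rb"));V[7]=(o,c);u,ax=face(c["color"],(322,258),28);print(u,ax,.144+o['ee_pos'][2]-.11454)
# pointer edges in v7, height w.r.t. fitted camera
for r in (70,100,130): print(r,edge(c["color"],r,315,'L'),edge(c["color"],r,315,'R'))
q=s.x;d=np.array([np.cos(q[12]),np.sin(q[12])]);n=np.array([-d[1],d[0]])
for r in (70,100,130):
    w=[]
    for sg in(.007,-.007):
        A=q[10:12]+n*sg;a,b=pr(7,[[*A,q[9]],[*(A+.09*d),q[9]]],q[:6]);w.append(a[0]+(b[0]-a[0])*(r-a[1])/(b[1]-a[1]))
    print(r,w)
E
python3 b7.py|tail -9
```

```text
6.7833 [ 0.54791722 -0.02619868  0.14839596] [-3.14106009e+00 -2.73973244e-03 -2.90561292e-01] [0.002 0.    0.001 0.001 0.    0.   ] [ 0.68504213  0.02420834 -1.34502018]
[ 0.0184037   0.03563833 -0.04290789]
[-0.3  0.3 -0.4 -0.1 -0.2 -0.1  0.4 -0.4  0.3 -0.  -0.3 -0.4 -0.4  1.1
  0.8 -0.5 -0.4 -0.2] 0.8064046495203533
[321.16   262.2398] [43.6883 49.0477] 0.17785596178624644
70 299.76119402985074 330.3125
100 300.21276595744683 329.85714285714283
130 300.546875 329.1509433962264
70 [np.float64(299.60823517816453), np.float64(330.35553545144813)]
100 [np.float64(299.92876997334423), np.float64(329.87829702263576)]
130 [np.float64(300.249304768524), np.float64(329.40105859382334)]
```

View pics/v7.png

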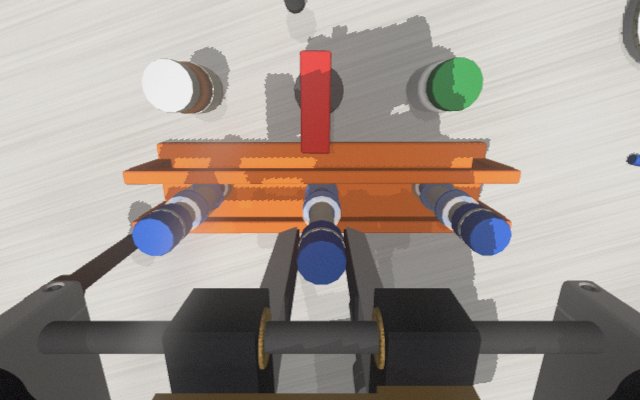

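Knob B's top is at about 177.9 mm and my pointer estimate is 177.8–178.3 mm. The knob has not slipped (its centre is still at (321,262), as when first gripped), the neighbours are still down, and the forces are small. Handing in.

```bash
python3 -c "
from station import *;print(hand_in())"
```

```text
the job is handed in; nothing more can be done
None
```

I gripped plunger B (the middle one, the one with the gauge), drew it straight up about 34 mm, and handed in at about 6.8 s while still holding it at 12 N.

**Level:** By arm travel, the knob's top is at about 177.9 mm. The joint fit over the wrist views puts the pointer's top at 177.8 mm. Subsets of those views gave 177.8 to 178.3 mm. The weakest subset, the two views from almost straight above, disagreed at 176.2 mm with a poor fit. I went with the joint fit, which leaves about 1 mm of uncertainty in the level.

**Grip:** The knob kept the same place in the wrist image before and after the lift, so it did not slip. The tool stayed within about 0.003 rad of vertical.

**Forces:** Sideways force read under about 1 N whenever I checked, before, during and after the lift. The vertical force of about 1 N fits the plunger's weight.

**Surroundings:** The last wrist picture shows plungers A and C still down, and the jars and gauge where they were.

**Calibration:** The raw wrist calibration read the knob tops about 1.8 mm low and placed the finger centre about 1.5 mm off sideways. I corrected the heights using the known 144 mm knob tops. The sideways error I corrected by centring the fingers on the knob in the picture.

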